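Draw two air filters from the spring magazine

ROBOT

A 6-joint arm with a two-finger parallel gripper is mounted at the origin on the work surface. World frame = base frame: x ahead of the robot, y to its left, z up, the work surface at z = 0. Lengths are in m, angles in rad, forces in N, time in s.
With the tool pointing down it reaches from about 0.3 to 0.75 m from the base axis. Payload 8.5 kg.
Tool frame: the origin (TCP) lies at the very end of the fingers, on their centre line; the grasp point (between the pads) lies 19 mm behind it; y points along the fingers, x is the direction in which the jaws open and shut, and the axes are right-handed (so a half turn about y gives the same grasp; the last joint's range is limited). The gripper opens to 85 mm and grips with 20 to 120 N. Pads are 22 mm wide; open, the fingers measure 114 mm over their backs; the gripper's body (76 mm by 85 mm) begins 54 mm behind the grasp point. The pads swing forward as they close: fully open they stand 13 mm farther back than shut.
Start: joints at [1.118, 0.381, 1.297, -0, 1.464, -0.215], TCP at [0.13, 0.535, 0.231] pointing down, gripper open.
Joint ranges: [-3.11, 3.11], [-0.89, 2.33], [0.22, 2.48], [-1.42, 4.56], [0.17, 2.85], [-2.88, 2.88]. Speed limits (rad/s): [2.39, 2.39, 3.14, 3.14, 3.14, 3.14].

INTERFACE

Orientations are given as a unit quaternion [w, x, y, z].
In Python, from station import manip, optics gives the robot as it stands.
- The arm moves only by the tool servo_tool, never from a script. Its argument "commands" is a list of rows, each a list of 3 entries, a list of its own where there are three numbers: the closure, from 0 (fully open) to 1 (shut), then the shift along the tool's x, y, z normalised to -1 to 1, where 1 is 0.2 m, then the turn about the tool's y normalised to -1 to 1, where 1 is 120 degrees. A call has 1 to 8 rows; each row is the pose to reach, as a shift and turn from the pose measured when the call began, along the tool's axes at that moment; what a row does not reach only later rows make up. A row lasts 1/10 s, in which the tool goes at most 50 mm and 8.59 degrees, less where a joint would pass 70% of its speed; a pose out of reach is approached as far as the arm can. A call with a number of a shift or a turn outside -1 to 1 is refused whole. A call with a gripper value outside its range is refused whole. The fingers move at their own pace and stop on an object; "squeeze" is the grip in N (left out, the last holds). Time passes only in rows, so rows that repeat a pose let the fingers close. It gives the time, the measured TCP pose, the force and the opening at its end, in the units of the state.
- manip.read_state(): the state, without advancing time (a new reading comes with each control period).
- optics.grab_frame(name): name is "scene" or "top"; returns a dict with "image" (480x640x3 uint8, red, green, blue), "fx", "fy", "cx", "cy" (pixels), "R" (3x3) and "t" (3): a world point X has camera coordinates R X + t. Camera axes: x right, y down, z forward; pixel columns grow to the right and rows downward; lengths in m; the calibration is good to about 2 mm. A picture is of the moment at which its call begins. There is no depth.
- manip.job_done(): hands the job in, once; it reports no verdict.
The state is a dict: "clock": time; "qpos": joint angles; "joint_velocities": joint speeds; "effort": joint torques, N m; "ee_pos": TCP position; "orientation": TCP orientation; "wrist_force": force on the tool from outside, world axes, zero at the start; "moment": the same for the moment, N m; "gripper_width": opening from 0.0 (shut) to 1.0 (fully open).
Only numpy, scipy, OpenCV 4.12 (cv2) and the standard library are available. Lean on these libraries where they do the work, as an engineer would, in place of code of your own. Each camera call takes 0.05 s, during which the arm holds its last target. There are 200 camera calls.

TASK

Swing the keeper lever off the spring magazine until it stands square out to the side, on whichever side it has free room. Take the orange air filter off the top and set it down flat and centred between the end cheeks of the orange airbox base, then do the same with the blue filter, which the spring lifts into place, and the blue base. Lastly swing the keeper back straight along the middle of the stack over the grey filter, which stays in the magazine; set the filters down without dropping them, and leave the spray can, T-handle and valve cover where they are.

Things in the scene. Friction and masses are not known exactly. Their poses are not given: they have to be found in the camera images.
- dispenser: Fixed grey spring magazine holding a stack of three filters. Origin: stack centre at bench level; x along the stack's length, towards the keeper's hinge post. Foot from x = -88 to 108 mm, 74 mm wide. End walls 133 mm apart inside; corner strips 61 mm apart inside, 5 mm thick, reach 22 mm in along the long sides; all end at height 116 mm. The middle 89 mm of both long sides is open for fingers.
- lifter (a joint): Rise in m of the magazine's spring plate above its full-stack height (0: plate top at 30 mm). Filter undersides then lie at 30, 60 and 90 mm, the top face at 120 mm (all give or take 5 mm). Spring about 72 N/m: a light push sinks the stack, and taking one filter off lets the rest rise 30 mm within about a second, so the next top filter comes to the same height.
- keeper (a joint): Keeper lever, rad, turning about a vertical hinge. 0: straight along the middle of the stack over the top filter, tip towards the magazine's -x. Positive: counter-clockwise from above (tip to the magazine's -y side); negative: tip to +y. Swings either way to stops at +-1.7, stays where left (friction 0.08 N m); square out at +-1.57, clear of the filters beyond about 1.25.
- keeper_hinge (a point): Point on the keeper's hinge axis at the lever arm's mid-height, 135 mm above the bench, 90 mm from the magazine's centre along its +x. Hinge post 26 mm in diameter; hub 30 mm, its top 144 mm above the bench. The steel arm is 22 mm wide and 10 mm thick, its underside 130 mm above the bench.
- keeper_grip (a point): Centre of the yellow upright round handle at the keeper's tip, 120 mm from the hinge axis: 18 mm in diameter, from 140 to 185 mm above the bench; this point is 165 mm above the bench. Pinch it from above.
- filter_orange: Orange-rimmed rigid panel air filter, 0.22 kg, top of the stack at the start. Origin: centre of its underside; x along its length, z up. Rim 130 x 58 mm, 16 mm thick (14 to 30 mm above the underside); below it a grey core 118 x 48 mm, 14 mm high. Grip the rim across its 58 mm width at mid-length. Either way round is right.
- filter_blue: Blue-rimmed panel air filter, same shape, size, mass and origin; second in the stack.
- filter_grey: Grey-rimmed panel air filter, same shape, size, mass and origin; third in the stack; stays in the magazine and ends on top.
- airbox_orange: Fixed black airbox base with two orange end cheeks and an orange stripe, for the orange filter. Origin: centre of its underside, on the bench; x along its length, along which the filter's length goes. Base 160 x 100 mm, its top 8 mm above the bench; cheeks 60 mm wide, inside faces 140 mm apart, tops 30 mm above the bench; long sides open.
- airbox_blue: The same airbox base with blue cheeks and stripe, for the blue filter.
- spray_can: Bystander: upright red spray can, loose, 60 mm in diameter, 190 mm high with its white cap; origin at the centre of its foot. It stands beside the magazine, on one side or the other.
- t_handle: Bystander: black plastic starter T-handle lying on the bench, 116 mm long along its x, with a stub to its +y, 26 mm high; origin under the middle of its bar.
- valve_cover: Bystander: green painted steel valve cover lying on the bench, 140 x 95 mm, 35 mm high; origin at the centre of its underside.
- head_clamp: Bystander: fixed hold-down fixture whose hinged steel plate with red cam lever pins a finned aluminium cylinder head; foot 130 x 170 mm, 110 mm high at most; origin at the centre of its underside.
There are look-alikes about, which are no part of the job. There is more than one size of the filter_blue; the job needs the smaller.

How it is judged:
On the way, in this order (a step that is already met when the one before it is completed fails the run):
1. the keeper is swung square out, clear of the stack, more than 1.2 rad to either side ((value of joint keeper above 1.2 rad or value of joint keeper below -1.2 rad) and z of filter_orange in the frame of dispenser between 0.079 and 0.101 m and x of filter_orange in the frame of dispenser between -0.008 and 0.008 m and y of filter_orange in the frame of dispenser between -0.008 and 0.008 m), for 0.1 s.
2. the orange filter is lifted out and the blue one has risen to the top of the magazine (z of filter_orange in the frame of dispenser above 0.125 m and z of filter_blue in the frame of dispenser between 0.079 and 0.101 m and x of filter_blue in the frame of dispenser between -0.008 and 0.008 m and y of filter_blue in the frame of dispenser between -0.008 and 0.008 m), for 0.1 s.
3. the orange filter lies released in the orange base (x of filter_orange in the frame of airbox_orange between -0.009 and 0.009 m and y of filter_orange in the frame of airbox_orange between -0.014 and 0.014 m and z of filter_orange in the frame of airbox_orange between 0.003 and 0.013 m and angle between the x axis of filter_orange and the x axis of airbox_orange, either way round below 0.15 rad and angle between filter_orange's own z axis and vertical below 0.08 rad and contact force between filter_orange and the fingers below 0.1 N), for 0.2 s.
4. the blue filter is lifted out and the grey one has risen to the top of the magazine (z of filter_blue in the frame of dispenser above 0.125 m and z of filter_grey in the frame of dispenser between 0.079 and 0.101 m and x of filter_grey in the frame of dispenser between -0.008 and 0.008 m and y of filter_grey in the frame of dispenser between -0.008 and 0.008 m), for 0.1 s.
5. the blue filter lies released in the blue base (x of filter_blue in the frame of airbox_blue between -0.009 and 0.009 m and y of filter_blue in the frame of airbox_blue between -0.014 and 0.014 m and z of filter_blue in the frame of airbox_blue between 0.003 and 0.013 m and angle between the x axis of filter_blue and the x axis of airbox_blue, either way round below 0.15 rad and angle between filter_blue's own z axis and vertical below 0.08 rad and contact force between filter_blue and the fingers below 0.1 N), for 0.2 s.
At the end, for the whole second after the job is handed in: Orange and blue filters lie flat, released, at rest on the base of their colour, within 9 mm of centre lengthwise, 14 mm crosswise, 0.15 rad; grey filter in the magazine at the top (within 11 mm of where orange began); keeper still, within 0.12 rad of straight along the stack (all of step 3 and all of step 5 and z of filter_grey in the frame of dispenser between 0.079 and 0.101 m and x of filter_grey in the frame of dispenser between -0.008 and 0.008 m and y of filter_grey in the frame of dispenser between -0.008 and 0.008 m and value of joint keeper between -0.12 and 0.12 rad and velocity of joint keeper between -0.05 and 0.05 rad/s and linear speed of each of filter_orange, filter_blue, filter_grey below 0.02 m/s); the robot touches nothing.
It fails at once if spray can moved more than 25 mm (distance of spray_can from where it was at the start of the episode above 0.025 m).
It fails at once if t handle moved more than 25 mm (distance of t_handle from where it was at the start of the episode above 0.025 m).
It fails at once if valve cover moved more than 25 mm (distance of valve_cover from where it was at the start of the episode above 0.025 m).
It fails at once if spray can tipped (angle between spray_can's own z axis and vertical above 0.35 rad).
It fails at once if a filter is dropped (falls faster than 0.6 m/s untouched) ((contact force between filter_orange and the fingers below 0.05 N and linear speed of filter_orange above 0.6 m/s) or (contact force between filter_blue and the fingers below 0.05 N and linear speed of filter_blue above 0.6 m/s)).
It also fails if it takes over 72 s, if anything falls off the work surface, if the arm or the gripper's body presses on something with over 40 N, if the wrist force passes 120 N, or if a joint passes its speed limit or range.

## Working session

There is one attempt and no reset: what is moved stays moved. The work goes in short steps, Python scripts to look and compute and a tool call to move; the robot and the scene stay as the last step left them, time stands still between calls to the robot, and variables do not carry over. Pictures are saved under pics/ and viewed, about 8 in all and at most 12, crops included, and the job is handed in when it is done.

Besides the shell and the picture viewer there is one more tool, called after "Emit:" as name(argument=value, ...), one argument or row to a line, values as JSON. servo_tool: Moves the arm, as the interface text tells. Its arguments: {"type":"object","properties":{"commands":{"type":"array","items":{"type":"array"}},"squeeze":{"type":"number"}},"required":["commands"]}

```bash
mkdir -p pics
python3 - <<'E'
from station import manip, optics
import cv2,pickle
for n in("scene","top"):
    f=optics.grab_frame(n); cv2.imwrite(f"pics/{n}0.png",f["image"][:,:,::-1]); pickle.dump(f,open(f"{n}0.pkl","wb"))
    print(n,f["fx"],f["cx"],f["cy"],f["R"],f["t"])
print(manip.read_state())
E
```

```text
scene 596.7473323839256 318.3667249360597 228.53498683900008 [[-0.85817406  0.5132103  -0.01234787]
 [ 0.30673077  0.4933213  -0.81397195]
 [-0.41164732 -0.70231708 -0.58077293]] [ 0.54544673 -0.09926616  1.59738388]
top 529.5107887710228 307.0722460004322 237.58130770168464 [[ 0.02196755 -0.99967973  0.01256455]
 [-0.99690664 -0.02285176 -0.0751994 ]
 [ 0.07546243 -0.01087374 -0.99708936]] [-0.03047966  0.63316744  1.33206475]
{'clock': 0.1, 'qpos': array([ 1.11769989e+00,  3.81165462e-01,  1.29816890e+00, -1.19906424e-05,
        1.46361257e+00, -2.15307384e-01]), 'joint_velocities': array([ 0.00081971, -0.00237646, -0.00189119, -0.00018652, -0.00092735,
        0.000514  ]), 'effort': array([ 5.05356293e-03, -4.49217331e+01, -2.31652343e+01, -1.10831304e-04,
        3.66458116e-03,  2.42711212e-05]), 'ee_pos': array([0.12944565, 0.53427784, 0.23075916]), 'orientation': array([-0.55556451,  0.55598965,  0.43673408, -0.43759219]), 'wrist_force': array([-0.86536823, -0.4943813 , -0.29177144]), 'moment': array([ 0.00739075, -0.00300014, -0.05352486]), 'gripper_width': 0.9967522318075681}
```

View pics/top0.png

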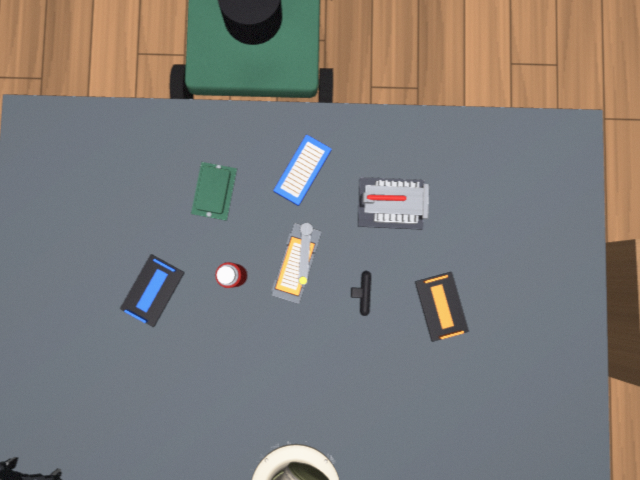

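View pics/scene0.png

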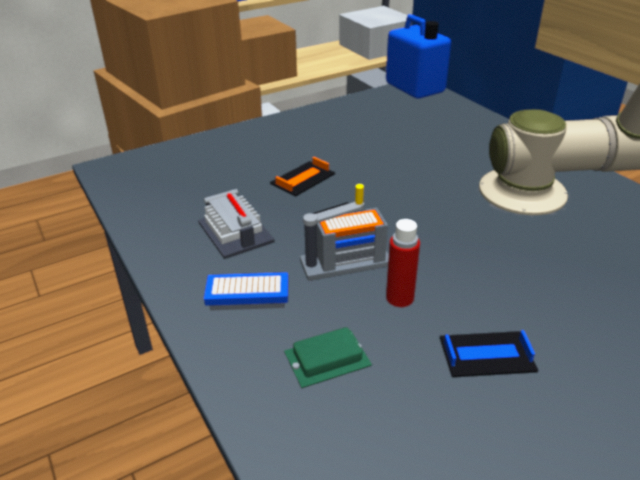

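```bash
cat > h.py <<'E'
import numpy as np, cv2, pickle
def bp(f,uv,z):
    "pixel -> world point on plane z"
    uv=np.atleast_2d(uv); d=np.c_[(uv[:,0]-f["cx"])/f["fx"],(uv[:,1]-f["cy"])/f["fy"],np.ones(len(uv))]@f["R"]
    c=-f["R"].T@f["t"]; return (c+d*((z-c[2])/d[:,2])[:,None])[:,:2]
def pj(f,X):
    c=np.atleast_2d(X)@f["R"].T+f["t"]; return np.c_[c[:,0]/c[:,2]*f["fx"]+f["cx"],c[:,1]/c[:,2]*f["fy"]+f["cy"]]
def blobs(f,col,box=None,minpx=6):
    h=cv2.cvtColor(f["image"],cv2.COLOR_RGB2HSV); r=dict(orange=((10,150,90),(22,255,255)),blue=((104,170,90),(118,255,255)),yellow=((24,140,90),(34,255,255)))[col]
    m=cv2.inRange(h,*r)
    if box: k=np.zeros_like(m); x0,y0,x1,y1=box; k[y0:y1,x0:x1]=1; m*=k
    n,l,s,c=cv2.connectedComponentsWithStats(m)
    return [(c[i],s[i,4],np.argwhere(l==i)[:,::-1].astype(np.float32)) for i in range(1,n) if s[i,4]>=minpx]
E
python3 - <<'E'
from h import *
f=pickle.load(open("top0.pkl","rb"))
for c in("orange","blue","yellow"):
    for p,a,pts in blobs(f,c):
        z={'yellow':.185}.get(c,.03); 
        if c=="orange" and p[0]<330: z=.12
        w=bp(f,pts,z).astype(np.float32); r=cv2.minAreaRect(w*1000)
        print(c,p.round(1),a,"ctr@z%.3f"%z,bp(f,p,z).round(4),"@.008",bp(f,p,.008).round(4),"rect",np.round(r[0],1),np.round(r[1],1),round(r[2],1))
print("hub",bp(f,(306.5,229.5),.144))
i=f["image"][210:310,200:380,::-1]; i=cv2.resize(i,None,fx=4.4,fy=4.4,interpolation=cv2.INTER_CUBIC); cv2.imwrite("pics/c1.png",i)
E
```

```text
orange [435.9 278.4] 54 ctr@z0.030 [[ 0.5367 -0.346 ]] @.008 [[ 0.5368 -0.3516]] rect [ 536.  -344.8] [ 6.6 60.9] 17.0
orange [442.4 290.9] 18 ctr@z0.030 [[ 0.5053 -0.3626]] @.008 [[ 0.5049 -0.3685]] rect [ 505.1 -361.5] [33.1  6.7] 16.3
orange [448.5 314.9] 68 ctr@z0.030 [[ 0.4453 -0.3782]] @.008 [[ 0.4438 -0.3844]] rect [ 450.5 -373.1] [68.4 15.8] 16.3
orange [440.2 318.4] 12 ctr@z0.030 [[ 0.436  -0.3572]] @.008 [[ 0.4345 -0.363 ]] rect [ 436.2 -358.3] [18.2  6.2] 14.4
orange [451. 334.] 62 ctr@z0.030 [[ 0.3976 -0.3847]] @.008 [[ 0.3955 -0.391 ]] rect [ 398.  -385.2] [ 6.5 60.4] 16.2
blue [307.1 137.8] 12 ctr@z0.030 [[ 0.8919 -0.0105]] @.008 [[ 0.8978 -0.0107]] rect [892.8 -10.3] [ 7.9 10.4] 1.4
blue [324.7 158.7] 21 ctr@z0.030 [[ 0.8384 -0.0571]] @.008 [[ 0.8434 -0.058 ]] rect [840.2 -57.9] [ 2.6 49.3] 61.8
blue [317.8 170.4] 8 ctr@z0.030 [[ 0.8074 -0.0399]] @.008 [[ 0.8119 -0.0405]] rect [806.8 -39.8] [ 2.3 15.1] 64.9
blue [311.1 182. ] 7 ctr@z0.030 [[ 0.7767 -0.0235]] @.008 [[ 0.7807 -0.0239]] rect [776.5 -23.5] [ 1.8 18.7] 60.6
blue [285.9 197.5] 28 ctr@z0.030 [[0.735  0.0404]] @.008 [[0.7383 0.0411]] rect [734.8  40.2] [70.1  2.5] 61.1
blue [164.6 264.3] 22 ctr@z0.030 [[0.5572 0.3428]] @.008 [[0.5577 0.3485]] rect [557.3 342.8] [55.9  2.4] 62.4
blue [136.3 315.2] 39 ctr@z0.030 [[0.4279 0.4085]] @.008 [[0.4262 0.4152]] rect [428.  408.7] [57.7  4.1] 62.6
hub [[ 0.64351278 -0.01320115]]
```

View pics/c1.png

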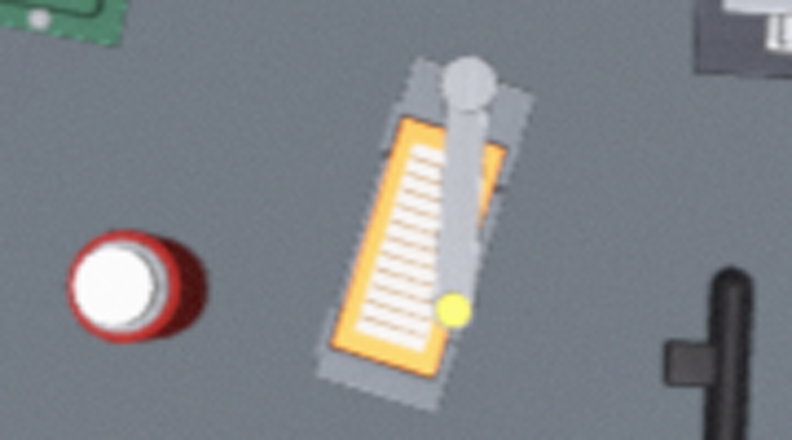

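Run:
```python
from h import *
f=pickle.load(open("top0.pkl","rb"))
C=lambda x,y:((x+.5)/4.4-.5+200,(y+.5)/4.4-.5+210)
q=bp(f,[C(402,117),C(506,150),C(435,377),C(331,347)],.12); print("filter",q.round(4),q.mean(0).round(4))
a=(q[0]+q[1]-q[2]-q[3])/2; b=(q[0]+q[3]-q[1]-q[2])/2; print(np.hypot(*a),np.hypot(*b),np.degrees(np.arctan2(a[1],a[0])),np.degrees(np.arctan2(b[1],b[0]))-90)
h=bp(f,C(469,84),.144)[0]; y=bp(f,C(453,311),.185)[0]; d=h-q.mean(0)
print("hub",h,"from ctr",np.hypot(*d),np.degrees(np.arctan2(d[1],d[0])),"handle",y,np.hypot(*(y-h)),np.degrees(np.arctan2(*(h-y)[::-1])))
c=bp(f,C(120,286),.19)[0];print("can",c, "T stub",bp(f,C(690,362),.02))
im=f["image"].astype(int)
for n,box,s in(("orange",(405,265,475,350),lambda p:p[...,0]-p[...,2]),("blue",(112,245,195,335),lambda p:p[...,2]-p[...,0])):
    x0,y0,x1,y1=box; w=s(im[y0:y1,x0:x1]); print(n,w.max())
    w=np.where(w>50,w,0); 
    nn,l,st,_=cv2.connectedComponentsWithStats((w>0).astype(np.uint8))
    for i in range(1,nn):
        if st[i,4]<15: continue
        ys,xs=np.nonzero(l==i); ww=w[ys,xs]; p=np.array([(xs*ww).sum(),(ys*ww).sum()])/ww.sum()+[x0,y0]
        print(st[i,4],p.round(1),"z.03",bp(f,p,.03)[0].round(4),"z.008",bp(f,p,.008)[0].round(4))
```

```text
filter [[ 0.6288  0.0231]
 [ 0.6122 -0.0335]
 [ 0.4894  0.0021]
 [ 0.5042  0.0582]] [0.5587 0.0125]
0.12863534538609753 0.05851547970018071 -15.924527255655033 -15.559740241477911
hub [ 0.64536256 -0.01246974] from ctr 0.09019325928990722 -16.061114459756517 handle [ 0.52525229 -0.00651943] 0.12025756598328605 -2.836140000881277
can [0.53421036 0.16256307] T stub [[ 0.49794096 -0.14529893]]
orange 152
87 [435.8 278.6] z.03 [ 0.5362 -0.3457] z.008 [ 0.5362 -0.3514]
574 [441.7 306.2] z.03 [ 0.4667 -0.361 ] z.008 [ 0.4657 -0.3669]
92 [451.5 334.4] z.03 [ 0.3966 -0.386 ] z.008 [ 0.3944 -0.3923]
blue 163
89 [163.7 264.8] z.03 [0.5558 0.3452] z.008 [0.5562 0.3508]
582 [151.4 290.1] z.03 [0.4914 0.3732] z.008 [0.4907 0.3794]
102 [135.1 315.8] z.03 [0.4263 0.4114] z.008 [0.4246 0.4182]
```

```bash
cat >> h.py <<'E'
from scipy.spatial.transform import Rotation as Ro
def plan(rows,s=None):
    "rows (x,y,z,jaw_deg) -> normalised tool shift and turn from the current pose"
    from station import manip
    s=s or manip.read_state(); o=s["orientation"]; R=Ro.from_quat([o[1],o[2],o[3],o[0]]).as_matrix()
    j=np.degrees(np.arctan2(R[1,0],R[0,0])); print("t%.1f at"%s["clock"],s["ee_pos"].round(4),"jaw %.1f"%j,"tool y",R[:,1].round(3),"F",s["wrist_force"].round(1),"w %.3f"%s["gripper_width"],"q6 %.2f"%s["qpos"][5])
    for x,y,z,g in rows:
        d=R.T@(np.array([x,y,z])-s["ee_pos"])/.2; t=-((g-j+90)%180-90)/120
        print((x,y,z,g),d.round(3),"turn %.3f"%t)
E
python3 - <<'E'
from h import *
plan([(.525,-.0065,.24,87),(.525,-.0065,.146,87)])
E
```

```text
t0.1 at [0.1294 0.5343 0.2308] jaw 76.4 tool y [-0.001 -0.001 -1.   ] F [-0.9 -0.5 -0.3] w 0.997 q6 -0.22
(0.525, -0.0065, 0.24, 87) [-2.162 -0.044 -2.559] turn -0.089
(0.525, -0.0065, 0.146, 87) [-2.161  0.426 -2.559] turn -0.089
```

Emit:
servo_tool(
  commands=[
    [0,[-0.18,-0.03,-0.21],0],
    [0,[-0.36,-0.06,-0.42],0],
    [0,[-0.54,-0.09,-0.63],0],
    [0,[-0.72,-0.1,-0.85],0],
    [0,[-0.72,-0.1,-0.85],0],
  ],
  squeeze=25,
)

```text
clock: 0.6
ee_pos: [0.2621, 0.3518, 0.2511]
orientation: [-0.556, 0.557, 0.436, -0.437]
wrist_force: [-0.2, 0.6, 0.1]
gripper_width: 0.999
```

Emit:
servo_tool(
  commands=[
    [0,[-0.18,0,-0.21],0],
    [0,[-0.36,0,-0.42],0],
    [0,[-0.54,0,-0.63],0],
    [0,[-0.72,0,-0.85],0],
    [0,[-0.72,0,-0.85],0],
  ],
)

```text
clock: 1.1
ee_pos: [0.3945, 0.1687, 0.2511]
orientation: [-0.556, 0.557, 0.435, -0.436]
wrist_force: [-0.1, 0.3, 0.4]
gripper_width: 1.003
```

Emit:
servo_tool(
  commands=[
    [0,[-0.18,0,-0.21],-0.04],
    [0,[-0.36,0,-0.42],-0.09],
    [0,[-0.54,0,-0.63],-0.09],
    [0,[-0.7,0,-0.83],-0.09],
    [0,[-0.7,0,-0.83],-0.09],
  ],
)

```text
clock: 1.6
ee_pos: [0.5237, -0.0106, 0.2506]
orientation: [-0.514, 0.515, 0.484, -0.486]
wrist_force: [-0.4, 0.4, -0.1]
gripper_width: 0.998
```

Run:
```python
from h import *
plan([(.525,-.0065,.24,87),(.525,-.0065,.146,87)])
```

```text
t1.6 at [ 0.5237 -0.0106  0.2506] jaw 86.7 tool y [-0.001 -0.003 -1.   ] F [-0.4  0.4 -0.1] w 0.998 q6 -1.76
(0.525, -0.0065, 0.24, 87) [ 0.021  0.053 -0.006] turn -0.003
(0.525, -0.0065, 0.146, 87) [ 0.022  0.523 -0.006] turn -0.003
```

Emit:
servo_tool(
  commands=[
    [0,[0.02,0.2,-0.006],0],
    [0,[0.022,0.4,-0.006],0],
    [0,[0.022,0.52,-0.006],0],
    [0.95,[0.022,0.52,-0.006],0],
    [0.95,[0.022,0.52,-0.006],0],
    [0.95,[0.022,0.52,-0.006],0],
    [0.95,[0.022,0.52,-0.006],0],
    [0.95,[0.022,0.52,-0.006],0],
  ],
  squeeze=20,
)

```text
clock: 2.4
ee_pos: [0.5254, -0.0065, 0.1477]
orientation: [-0.513, 0.515, 0.485, -0.486]
wrist_force: [-0.6, 0.2, 6.0]
gripper_width: 0.203
```

Run:
```python
from h import *
h=np.array([.645,-.0125])
P=[tuple((h+.12*np.array([np.cos(a),np.sin(a)])).round(4))+(.146,87) for a in np.radians(177.2+np.arange(1,9)*9.7)]
plan(P)
```

```text
t2.4 at [ 0.5254 -0.0065  0.1477] jaw 86.7 tool y [ 0.001 -0.003 -1.   ] F [-0.6  0.2  6. ] w 0.203 q6 -1.75
(np.float64(0.5259), np.float64(-0.0269), 0.146, 87) [-0.102  0.009 -0.008] turn -0.002
(np.float64(0.53), np.float64(-0.0468), 0.146, 87) [-0.2    0.009 -0.034] turn -0.002
(np.float64(0.5374), np.float64(-0.0657), 0.146, 87) [-0.292  0.01  -0.077] turn -0.002
(np.float64(0.5479), np.float64(-0.083), 0.146, 87) [-0.375  0.01  -0.134] turn -0.002
(np.float64(0.5612), np.float64(-0.0984), 0.146, 87) [-0.448  0.01  -0.205] turn -0.002
(np.float64(0.5769), np.float64(-0.1113), 0.146, 87) [-0.508  0.01  -0.287] turn -0.002
(np.float64(0.5945), np.float64(-0.1213), 0.146, 87) [-0.553  0.011 -0.378] turn -0.002
(np.float64(0.6135), np.float64(-0.1283), 0.146, 87) [-0.583  0.011 -0.475] turn -0.002
```

Emit:
servo_tool(
  commands=[
    [0.95,[-0.1,0,-0.01],0],
    [0.95,[-0.2,0,-0.035],0],
    [0.95,[-0.29,0,-0.077],0],
    [0.95,[-0.375,0,-0.134],0],
    [0.95,[-0.448,0,-0.205],0],
    [0.95,[-0.508,0,-0.287],0],
    [0.95,[-0.553,0,-0.378],0],
    [0.95,[-0.583,0,-0.475],0],
  ],
)

```text
clock: 3.2
ee_pos: [0.6142, -0.1285, 0.1482]
orientation: [-0.514, 0.515, 0.485, -0.485]
wrist_force: [-0.3, 11.8, 0.5]
gripper_width: 0.204
```

Emit:
servo_tool(
  commands=[
    [0.6,[0,0,0],0],
    [0,[0,0,0],0],
    [0,[0,0,0],0],
    [0,[0,0,0],0],
    [0,[0,-0.2,0],0],
    [0,[0,-0.4,0],0],
    [0,[0,-0.5,0],0],
  ],
)

```text
clock: 3.9
ee_pos: [0.6145, -0.1285, 0.2523]
orientation: [-0.512, 0.516, 0.486, -0.485]
wrist_force: [-0.2, -0.4, 0.1]
gripper_width: 1.001
```

Run:
```python
from h import *
from station import optics
plan([(.5587,.0125,.21,74),(.5587,.0125,.16,74),(.5587,.0125,.091,74)])
for n in("scene","top"):
    f=optics.grab_frame(n); pickle.dump(f,open(n+"1.pkl","wb"))
g=pickle.load(open("scene1.pkl","rb"))
# predicted top-face corners in scene for dz, drawn on a crop
i=g["image"][150:300,270:470,::-1]; i=cv2.resize(i,None,fx=4,fy=4,interpolation=cv2.INTER_CUBIC)
c=np.array([.5587,.0125]); u=np.array([np.cos(np.radians(-16)),np.sin(np.radians(-16))]); v=np.array([-u[1],u[0]])
for z,col in((.115,(0,0,255)),(.12,(0,255,0)),(.125,(255,0,0))):
    p=pj(g,[[*(c+a*.065*u+b*.029*v),z] for a,b in((1,1),(1,-1),(-1,-1),(-1,1))]); p=((p-[270,150]+.5)*4-.5).round().astype(int); cv2.polylines(i,[p],True,col,1)
cv2.imwrite("pics/s1.png",i)
```

```text
t3.9 at [ 0.6145 -0.1285  0.2523] jaw 86.7 tool y [ 0.005 -0.003 -1.   ] F [-0.2 -0.4  0.1] w 1.001 q6 -1.91
(0.5587, 0.0125, 0.21, 74) [0.688 0.208 0.32 ] turn 0.106
(0.5587, 0.0125, 0.16, 74) [0.689 0.458 0.321] turn 0.106
(0.5587, 0.0125, 0.091, 74) [0.69  0.803 0.323] turn 0.106
```

View pics/s1.png

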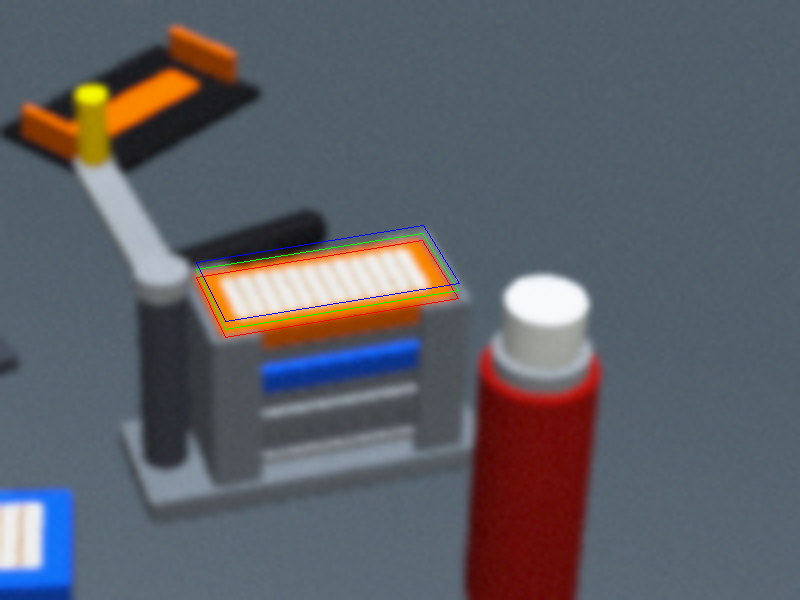

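Emit:
servo_tool(
  commands=[
    [0,[0.23,0.05,0.11],0.05],
    [0,[0.46,0.1,0.21],0.106],
    [0,[0.69,0.2,0.322],0.106],
    [0,[0.69,0.4,0.322],0.106],
    [0,[0.69,0.4,0.322],0.106],
  ],
  squeeze=40,
)

```text
clock: 4.5
ee_pos: [0.5554, 0.0144, 0.1664]
orientation: [0.565, -0.564, -0.425, 0.427]
wrist_force: [-1.2, -0.8, -0.1]
gripper_width: 1.001
```

Run:
```python
from h import *
plan([(.5587,.0125,.084,74)])
```

```text
t4.5 at [0.5554 0.0144 0.1664] jaw 74.1 tool y [-0.004 -0.002 -1.   ] F [-1.2 -0.8 -0.1] w 1.001 q6 -1.48
(0.5587, 0.0125, 0.084, 74) [-0.003  0.412 -0.02 ] turn 0.001
```

Emit:
servo_tool(
  commands=[
    [0,[0,0.15,-0.02],0],
    [0,[-0.003,0.3,-0.02],0],
    [0,[-0.003,0.41,-0.02],0],
    [0.3,[-0.003,0.41,-0.02],0],
    [0.6,[-0.003,0.41,-0.02],0],
    [0.6,[-0.003,0.41,-0.02],0],
    [0.6,[-0.003,0.41,-0.02],0],
  ],
  squeeze=40,
)

```text
clock: 5.2
ee_pos: [0.5596, 0.0121, 0.0858]
orientation: [-0.564, 0.565, 0.425, -0.427]
wrist_force: [1.3, -0.3, 0.5]
gripper_width: 0.67
```

Run:
```python
from h import *
plan([(.5587,.0125,.084,74)])
```

```text
t5.2 at [0.5596 0.0121 0.0858] jaw 74.1 tool y [-0.001 -0.003 -1.   ] F [ 1.3 -0.3  0.5] w 0.670 q6 -1.48
(0.5587, 0.0125, 0.084, 74) [0.001 0.009 0.005] turn 0.001
```

Emit:
servo_tool(
  commands=[
    [0.7,[0,-0.05,0],0],
    [0.7,[0,-0.12,0],0],
    [0.7,[0,-0.22,0],0],
    [0.7,[0,-0.34,0],0],
    [0.7,[0,-0.46,0],0],
    [0.7,[0,-0.56,0],0],
    [0.7,[0,-0.62,0],0],
  ],
)

```text
clock: 5.9
ee_pos: [0.56, 0.0125, 0.2127]
orientation: [-0.563, 0.566, 0.426, -0.426]
wrist_force: [0.1, 0.1, -1.4]
gripper_width: 0.671
```

Run:
```python
from h import *
from station import optics
plan([(.466,-.3663,.2,106),(.466,-.3663,.06,106)])
f=optics.grab_frame("scene");cv2.imwrite("pics/s2.png",f["image"][80:380,150:550,::-1])
```

```text
t5.9 at [0.56   0.0125 0.2127] jaw 74.1 tool y [ 0.002 -0.003 -1.   ] F [ 0.1  0.1 -1.4] w 0.671 q6 -1.48
(0.466, -0.3663, 0.2, 106) [-1.95   0.068 -0.067] turn -0.266
(0.466, -0.3663, 0.06, 106) [-1.949  0.768 -0.065] turn -0.266
```

View pics/s2.png

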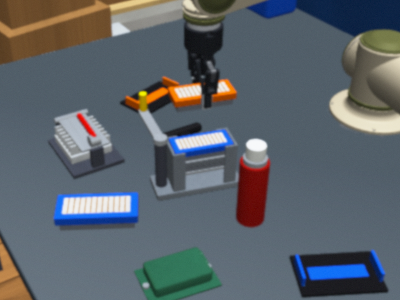

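Emit:
servo_tool(
  commands=[
    [0.7,[-0.2,0,-0.01],-0.03],
    [0.7,[-0.4,0,-0.015],-0.06],
    [0.7,[-0.6,0,-0.02],-0.09],
    [0.7,[-0.8,0,-0.03],-0.12],
    [0.7,[-0.97,0,-0.033],-0.133],
    [0.7,[-0.97,0,-0.033],-0.133],
  ],
)

```text
clock: 6.55
ee_pos: [0.5126, -0.1793, 0.2146]
orientation: [-0.498, 0.503, 0.499, -0.499]
wrist_force: [-0.7, 0.4, -2.5]
gripper_width: 0.671
```

Run:
```python
from h import *
plan([(.466,-.3663,.2,106),(.466,-.3663,.06,106)])
```

```text
t6.5 at [ 0.5126 -0.1793  0.2146] jaw 89.9 tool y [ 0.004 -0.004 -1.   ] F [-0.7  0.4 -2.5] w 0.671 q6 -2.12
(0.466, -0.3663, 0.2, 106) [-0.935  0.076  0.231] turn -0.134
(0.466, -0.3663, 0.06, 106) [-0.932  0.776  0.234] turn -0.134
```

Emit:
servo_tool(
  commands=[
    [0.7,[-0.2,0,0.05],-0.03],
    [0.7,[-0.4,0,0.1],-0.06],
    [0.7,[-0.6,0.05,0.15],-0.09],
    [0.7,[-0.8,0.15,0.2],-0.12],
    [0.7,[-0.933,0.3,0.232],-0.134],
    [0.7,[-0.933,0.45,0.232],-0.134],
    [0.7,[-0.933,0.45,0.232],-0.134],
  ],
)

```text
clock: 7.25
ee_pos: [0.4648, -0.3646, 0.1216]
orientation: [-0.427, 0.425, 0.565, -0.564]
wrist_force: [-0.1, 1.2, -1.6]
gripper_width: 0.673
```

Run:
```python
from h import *
from station import optics
plan([(.466,-.3663,.06,106),(.466,-.3663,.01,106)])
f=optics.grab_frame("top");a=f["image"][250:360,390:490,::-1];g=optics.grab_frame("scene");b=g["image"][120:230,240:370,::-1]
cv2.imwrite("pics/s3.png",cv2.resize(np.hstack([a,b]),None,fx=3.4,fy=3.4,interpolation=cv2.INTER_CUBIC))
```

```text
t7.2 at [ 0.4648 -0.3646  0.1216] jaw 105.9 tool y [-0.001  0.002 -1.   ] F [-0.1  1.2 -1.6] w 0.673 q6 -2.71
(0.466, -0.3663, 0.06, 106) [-0.01   0.308 -0.004] turn -0.001
(0.466, -0.3663, 0.01, 106) [-0.011  0.558 -0.004] turn -0.001
```

View pics/s3.png

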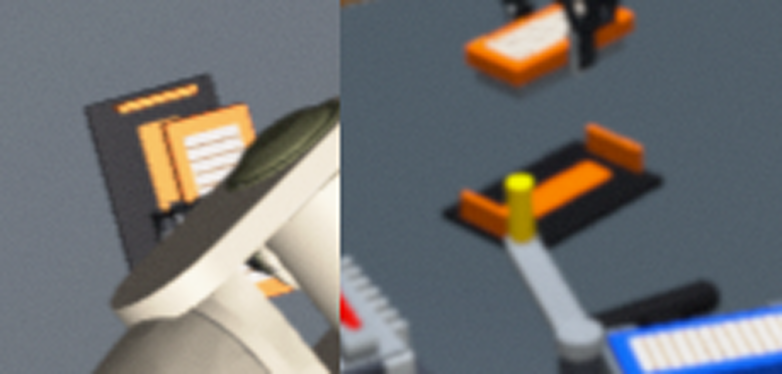

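Emit:
servo_tool(
  commands=[
    [0.7,[-0.01,0.12,-0.004],0],
    [0.7,[-0.01,0.24,-0.004],0],
    [0.7,[-0.01,0.34,-0.004],0],
    [0.7,[-0.01,0.4,-0.004],0],
    [0.7,[-0.01,0.4,-0.004],0],
  ],
)

```text
clock: 7.85
ee_pos: [0.4687, -0.3671, 0.0463]
orientation: [0.424, -0.427, -0.565, 0.565]
wrist_force: [-0.7, 0.5, -2.1]
gripper_width: 0.671
```

Run:
```python
from h import *
from station import optics
plan([(.466,-.3663,.02,106),(.466,-.3663,.01,106)])
g=optics.grab_frame("scene");b=g["image"][140:210,255:355,::-1]
cv2.imwrite("pics/s4.png",cv2.resize(b,None,fx=7,fy=7,interpolation=cv2.INTER_CUBIC))
```

```text
t7.8 at [ 0.4687 -0.3671  0.0463] jaw 106.0 tool y [ 0.004 -0.004 -1.   ] F [-0.7  0.5 -2.1] w 0.671 q6 -2.71
(0.466, -0.3663, 0.02, 106) [0.008 0.131 0.012] turn 0.000
(0.466, -0.3663, 0.01, 106) [0.008 0.181 0.012] turn 0.000
```

View pics/s4.png

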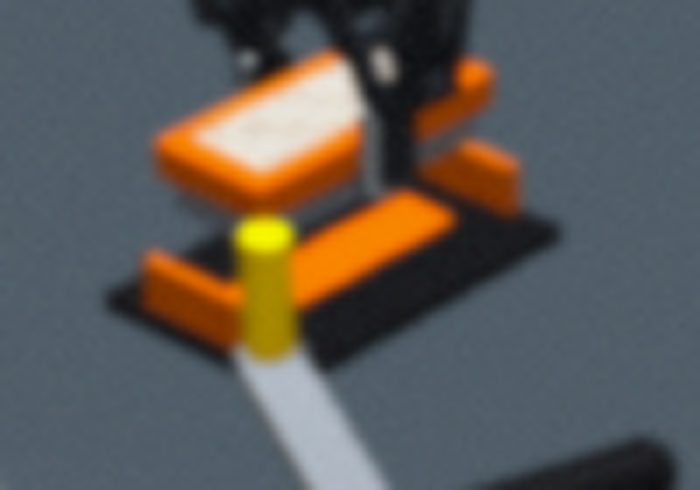

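Emit:
servo_tool(
  commands=[
    [0.7,[0.008,0.05,0.012],0],
    [0.7,[0.008,0.1,0.012],0],
    [0.7,[0.008,0.145,0.012],0],
    [0.7,[0.008,0.165,0.012],0],
    [0.7,[0.008,0.165,0.012],0],
  ],
)

```text
clock: 8.4
ee_pos: [0.4661, -0.3667, 0.0134]
orientation: [0.424, -0.427, -0.565, 0.565]
wrist_force: [0.2, -0.3, -2.0]
gripper_width: 0.671
```

Run:
```python
from h import *
plan([(.466,-.3663,.01,106),(.466,-.3663,.007,106)])
```

```text
t8.4 at [ 0.4661 -0.3667  0.0134] jaw 106.0 tool y [ 0.004 -0.004 -1.   ] F [ 0.2 -0.3 -2. ] w 0.671 q6 -2.72
(0.466, -0.3663, 0.01, 106) [0.002 0.017 0.   ] turn 0.000
(0.466, -0.3663, 0.007, 106) [0.002 0.032 0.   ] turn 0.000
```

Emit:
servo_tool(
  commands=[
    [0.7,[0,0.012,0],0],
    [0.7,[0,0.02,0],0],
    [0.7,[0,0.02,0],0],
  ],
)

```text
clock: 8.7
ee_pos: [0.4662, -0.3666, 0.0093]
orientation: [0.424, -0.427, -0.565, 0.565]
wrist_force: [1.0, 0.2, -2.3]
gripper_width: 0.668
```

Emit:
servo_tool(
  commands=[
    [0.7,[0,0.01,0],0],
    [0.7,[0,0.01,0],0],
  ],
)

```text
clock: 8.9
ee_pos: [0.4662, -0.3668, 0.0074]
orientation: [0.423, -0.428, -0.564, 0.565]
wrist_force: [0.1, -1.0, -1.2]
gripper_width: 0.672
```

Emit:
servo_tool(
  commands=[
    [0.7,[0,0.008,0],0],
    [0.7,[0,0.008,0],0],
  ],
)

```text
clock: 9.1
ee_pos: [0.4663, -0.3668, 0.0071]
orientation: [0.423, -0.428, -0.564, 0.565]
wrist_force: [-2.6, 3.0, 10.7]
gripper_width: 0.676
```

Emit:
servo_tool(
  commands=[
    [0.3,[0,-0.004,0],0],
    [0.2,[0,-0.004,0],0],
    [0,[0,-0.004,0],0],
    [0,[0,-0.004,0],0],
    [0,[0,-0.1,0],0],
    [0,[0,-0.3,0],0],
    [0,[0,-0.5,0],0],
    [0,[0,-0.7,0],0],
  ],
)

```text
clock: 9.9
ee_pos: [0.4655, -0.3659, 0.1485]
orientation: [0.423, -0.428, -0.564, 0.565]
wrist_force: [-0.2, -1.0, 0.2]
gripper_width: 0.999
```

Emit:
servo_tool(
  commands=[
    [0,[0.2,-0.1,0],0],
    [0,[0.4,-0.2,0],0.06],
    [0,[0.6,-0.3,0],0.12],
    [0,[0.8,-0.35,0],0.15],
    [0,[0.95,-0.35,-0.1],0.2],
    [0,[0.95,-0.35,-0.1],0.2],
  ],
)

```text
clock: 10.5
ee_pos: [0.4321, -0.1743, 0.2182]
orientation: [-0.531, 0.536, 0.464, -0.464]
wrist_force: [-0.5, -0.2, 0.8]
gripper_width: 1.002
```

Run:
```python
from h import *
from station import optics
plan([(.5595,.0122,.22,74),(.5595,.0122,.085,74)])
f=optics.grab_frame("top");a=f["image"][250:360,390:490,::-1];g=optics.grab_frame("scene");b=g["image"][120:300,250:420,::-1]
b=cv2.resize(b,(int(170*110/180),110))
cv2.imwrite("pics/s5.png",cv2.resize(np.hstack([a,b]),None,fx=3.8,fy=3.8,interpolation=cv2.INTER_CUBIC))
pickle.dump(f,open("top5.pkl","wb")); pickle.dump(g,open("scene5.pkl","wb"))
```

```text
t10.5 at [ 0.4321 -0.1743  0.2182] jaw 82.0 tool y [ 0.005 -0.004 -1.   ] F [-0.5 -0.2  0.8] w 1.002 q6 -2.07
(0.5595, 0.0122, 0.22, 74) [ 1.012 -0.009 -0.501] turn 0.067
(0.5595, 0.0122, 0.085, 74) [ 1.014  0.666 -0.497] turn 0.067
```

View pics/s5.png

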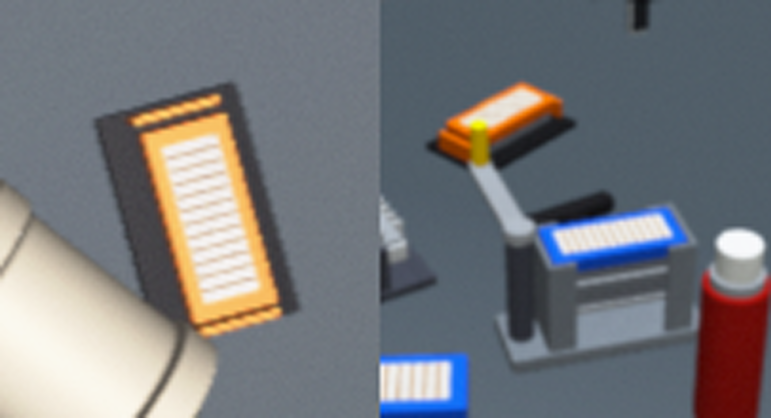

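Run:
```python
from h import *
f=pickle.load(open("top5.pkl","rb"))
C=lambda x,y:((x+.5)/3.8-.5+390,(y+.5)/3.8-.5+250)
q=bp(f,[C(142,135),C(230,113),C(280,308),C(195,328)],.038);c=q.mean(0);a=np.radians(16.1);d=c-[.4664,-.366]
m=bp(f,[C(177,110),C(241,322)],.03);print(m.mean(0))
print(c,[d@[np.cos(a),np.sin(a)],d@[-np.sin(a),np.cos(a)]])
```

```text
[ 0.46651821 -0.36835918]
[ 0.46361617 -0.36805437] [np.float64(-0.0032443484827467187), np.float64(-0.0012017988823551716)]
```

Emit:
servo_tool(
  commands=[
    [0,[0.2,0,-0.1],0.06],
    [0,[0.4,0,-0.2],0.067],
    [0,[0.6,0,-0.3],0.067],
    [0,[0.8,0,-0.4],0.067],
    [0,[1.0,0.1,-0.5],0.067],
    [0,[1.0,0.25,-0.5],0.067],
    [0,[1.0,0.25,-0.5],0.067],
  ],
)

```text
clock: 11.3
ee_pos: [0.5575, 0.0071, 0.1634]
orientation: [-0.564, 0.564, 0.425, -0.428]
wrist_force: [-0.5, -0.0, -0.2]
gripper_width: 1.001
```

Run:
```python
from h import *
plan([(.5592,.0124,.085,74)])
```

```text
t11.3 at [0.5575 0.0071 0.1634] jaw 74.2 tool y [-0.003 -0.004 -1.   ] F [-0.5 -0.  -0.2] w 1.001 q6 -1.49
(0.5592, 0.0124, 0.085, 74) [ 0.029  0.392 -0.002] turn 0.002
```

Emit:
servo_tool(
  commands=[
    [0,[0.029,0.12,0],0],
    [0,[0.029,0.28,-0.002],0],
    [0,[0.029,0.39,-0.002],0],
    [0.3,[0.029,0.39,-0.002],0],
    [0.6,[0.029,0.39,-0.002],0],
    [0.6,[0.029,0.39,-0.002],0],
    [0.6,[0.029,0.39,-0.002],0],
  ],
  squeeze=40,
)

```text
clock: 12.0
ee_pos: [0.5601, 0.0117, 0.0869]
orientation: [-0.563, 0.565, 0.425, -0.428]
wrist_force: [0.9, -0.4, 0.4]
gripper_width: 0.668
```

Emit:
servo_tool(
  commands=[
    [0.7,[0,-0.05,0],0],
    [0.7,[0,-0.12,0],0],
    [0.7,[0,-0.24,0],0],
    [0.7,[0,-0.4,0],0],
    [0.7,[0,-0.56,0],0],
    [0.7,[0,-0.72,0],0],
    [0.7,[0,-0.88,0],0],
    [0.7,[0,-0.9,0],0],
  ],
)

```text
clock: 12.8
ee_pos: [0.5609, 0.0125, 0.2717]
orientation: [-0.561, 0.567, 0.427, -0.426]
wrist_force: [0.3, 1.1, -2.0]
gripper_width: 0.669
```

Run:
```python
from h import *
plan([(.4928,.3779,.26,63),(.4928,.3779,.06,63)])
```

```text
t12.8 at [0.5609 0.0125 0.2717] jaw 74.2 tool y [ 0.007 -0.006 -1.   ] F [ 0.3  1.1 -2. ] w 0.669 q6 -1.48
(0.4928, 0.3779, 0.26, 63) [1.666 0.045 0.826] turn 0.093
(0.4928, 0.3779, 0.06, 63) [1.669 1.045 0.835] turn 0.093
```

Emit:
servo_tool(
  commands=[
    [0.7,[0.17,0,0.08],0.02],
    [0.7,[0.34,0,0.16],0.04],
    [0.7,[0.51,0,0.25],0.047],
    [0.7,[0.68,0,0.33],0.047],
    [0.7,[0.83,0,0.415],0.047],
    [0.7,[0.83,0,0.415],0.047],
  ],
)

```text
clock: 13.4
ee_pos: [0.5245, 0.1981, 0.2696]
orientation: [-0.581, 0.586, 0.4, -0.399]
wrist_force: [0.1, -0.1, -1.9]
gripper_width: 0.677
```

Run:
```python
from h import *
plan([(.4928,.3779,.26,63),(.4928,.3779,.06,63)])
```

```text
t13.4 at [0.5245 0.1981 0.2696] jaw 68.8 tool y [ 0.005 -0.005 -1.   ] F [ 0.1 -0.1 -1.9] w 0.677 q6 -1.05
(0.4928, 0.3779, 0.26, 63) [0.781 0.042 0.473] turn 0.048
(0.4928, 0.3779, 0.06, 63) [0.784 1.042 0.48 ] turn 0.048
```

Emit:
servo_tool(
  commands=[
    [0.7,[0.18,0,0.11],0.02],
    [0.7,[0.36,0,0.22],0.04],
    [0.7,[0.54,0,0.33],0.048],
    [0.7,[0.7,0.1,0.43],0.048],
    [0.7,[0.782,0.3,0.477],0.048],
    [0.7,[0.782,0.5,0.477],0.048],
    [0.7,[0.782,0.7,0.477],0.048],
    [0.7,[0.782,0.8,0.477],0.048],
  ],
)

```text
clock: 14.2
ee_pos: [0.4913, 0.3762, 0.1041]
orientation: [-0.6, 0.605, 0.368, -0.372]
wrist_force: [-0.2, -0.5, -2.1]
gripper_width: 0.672
```

Run:
```python
from h import *
from station import optics
plan([(.4928,.3779,.05,63),(.4928,.3779,.013,63)])
g=optics.grab_frame("scene");pickle.dump(g,open("scene6.pkl","wb"));b=g["image"][270:400,420:560,::-1];f=optics.grab_frame("top");a=f["image"][235:365,90:220,::-1]
cv2.imwrite("pics/s6.png",cv2.resize(np.hstack([a,b]),None,fx=2.9,fy=2.9,interpolation=cv2.INTER_CUBIC))
```

```text
t14.2 at [0.4913 0.3762 0.1041] jaw 63.1 tool y [-0.001 -0.009 -1.   ] F [-0.2 -0.5 -2.1] w 0.672 q6 -0.63
(0.4928, 0.3779, 0.05, 63) [ 0.013  0.27  -0.002] turn 0.000
(0.4928, 0.3779, 0.013, 63) [ 0.015  0.455 -0.001] turn 0.000
```

View pics/s6.png

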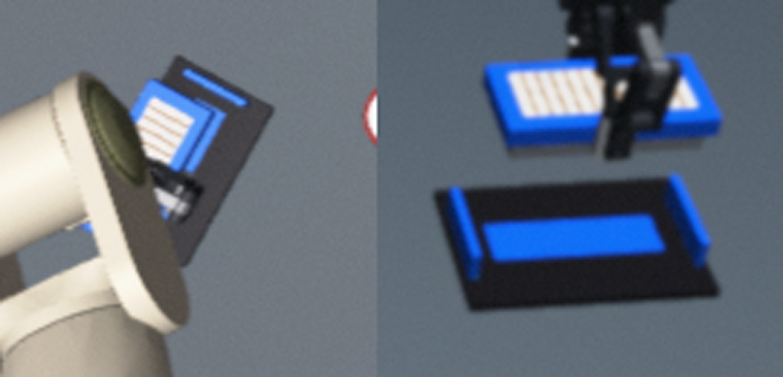

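Emit:
servo_tool(
  commands=[
    [0.7,[0.013,0.1,0],0],
    [0.7,[0.014,0.2,0],0],
    [0.7,[0.015,0.3,0],0],
    [0.7,[0.015,0.38,0],0],
    [0.7,[0.015,0.43,0],0],
    [0.7,[0.015,0.45,0],0],
    [0.7,[0.015,0.455,0],0],
  ],
)

```text
clock: 15.0
ee_pos: [0.4931, 0.378, 0.0143]
orientation: [-0.6, 0.605, 0.368, -0.371]
wrist_force: [0.5, 0.8, -2.7]
gripper_width: 0.669
```

Run:
```python
from h import *
from station import optics
plan([(.4928,.3779,.013,63),(.4928,.3779,.009,63)])
g=optics.grab_frame("scene");b=g["image"][290:400,420:560,::-1]
cv2.imwrite("pics/s7.png",cv2.resize(b,None,fx=5,fy=5,interpolation=cv2.INTER_CUBIC))
```

```text
t15.0 at [0.4931 0.378  0.0143] jaw 63.0 tool y [-0.001 -0.009 -1.   ] F [ 0.5  0.8 -2.7] w 0.669 q6 -0.63
(0.4928, 0.3779, 0.013, 63) [-0.001  0.007  0.001] turn 0.000
(0.4928, 0.3779, 0.009, 63) [-0.001  0.027  0.001] turn 0.000
```

View pics/s7.png

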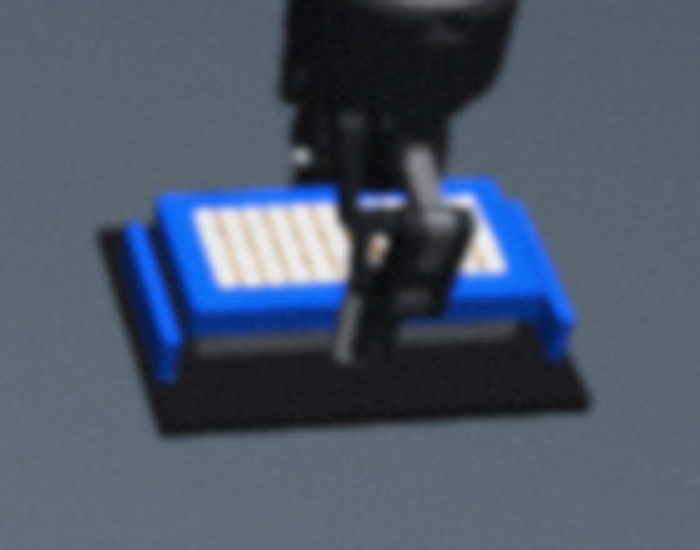

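Run:
```python
from h import *
f=pickle.load(open("scene6.pkl","rb"))
a=np.radians(-27.1);u=np.array([np.cos(a),np.sin(a)]);v=np.array([-u[1],u[0]]);c=np.array([.49105,.3785])
cr=lambda P:((pj(f,P)-[420,290]+.5)*5-.5).round(0).tolist()
for d in(-.005,0,.005):
    print(d,cr([[*(c+(d+s*.065)*u+w*.029*v),.044] for s,w in((1,1),(-1,1),(1,-1),(-1,-1))]))
print("cheek tops inner",cr([[*(c+s*.07*u+w*.03*v),.03] for s,w in((1,1),(-1,1),(1,-1),(-1,-1))]))
```

```text
-0.005 [[213.0, 309.0], [566.0, 289.0], [173.0, 194.0], [512.0, 175.0]]
0 [[200.0, 310.0], [553.0, 289.0], [160.0, 195.0], [499.0, 176.0]]
0.005 [[186.0, 311.0], [539.0, 290.0], [147.0, 196.0], [486.0, 177.0]]
cheek tops inner [[182.0, 340.0], [560.0, 317.0], [142.0, 220.0], [504.0, 200.0]]
```

Emit:
servo_tool(
  commands=[
    [0.7,[0,0.015,0],0],
    [0.7,[0,0.025,0],0],
    [0.7,[0,0.025,0],0],
  ],
)

```text
clock: 15.35
ee_pos: [0.4931, 0.3781, 0.0095]
orientation: [-0.6, 0.605, 0.368, -0.371]
wrist_force: [0.8, -0.2, -1.9]
gripper_width: 0.669
```

Emit:
servo_tool(
  commands=[
    [0.7,[0,0.008,0],0],
    [0.7,[0,0.008,0],0],
  ],
)

```text
clock: 15.55
ee_pos: [0.4933, 0.3782, 0.0082]
orientation: [-0.6, 0.605, 0.368, -0.371]
wrist_force: [1.0, -0.6, 0.3]
gripper_width: 0.672
```

Contact is just beginning; one more millimetre, then release.

Emit:
servo_tool(
  commands=[
    [0.7,[0,0.006,0],0],
    [0.7,[0,0.006,0],0],
  ],
)

```text
clock: 15.75
ee_pos: [0.4934, 0.3781, 0.008]
orientation: [-0.6, 0.605, 0.368, -0.371]
wrist_force: [-2.5, -2.1, 7.6]
gripper_width: 0.675
```

Emit:
servo_tool(
  commands=[
    [0.3,[0,-0.003,0],0],
    [0.2,[0,-0.003,0],0],
    [0,[0,-0.003,0],0],
    [0,[0,-0.003,0],0],
    [0,[0,-0.15,0],0],
    [0,[0,-0.4,0],0],
    [0,[0,-0.65,0],0],
    [0,[0,-0.9,0],0],
  ],
)

```text
clock: 16.55
ee_pos: [0.4929, 0.3794, 0.1899]
orientation: [-0.6, 0.605, 0.368, -0.371]
wrist_force: [0.3, 1.1, -0.1]
gripper_width: 0.999
```

Emit:
servo_tool(
  commands=[
    [0,[0,-0.25,0],0],
    [0,[-0.2,-0.35,0],0],
    [0,[-0.4,-0.35,-0.1],0],
    [0,[-0.6,-0.35,-0.2],0],
    [0,[-0.8,-0.35,-0.3],0],
    [0,[-1.0,-0.35,-0.4],0],
    [0,[-1.0,-0.35,-0.4],0],
  ],
)

```text
clock: 17.25
ee_pos: [0.4736, 0.1615, 0.2619]
orientation: [-0.601, 0.607, 0.367, -0.37]
wrist_force: [0.6, 1.2, -0.2]
gripper_width: 1.002
```

Run:
```python
from h import *
from station import optics
f=optics.grab_frame("top");g=optics.grab_frame("scene");pickle.dump((f,g),open("7.pkl","wb"))
print(plan([(.612,-.128,.26,100),(.612,-.128,.1475,100)]))
b=g["image"][150:390,260:560,::-1];a=f["image"][215:335,110:350,::-1]
cv2.imwrite("pics/s8.png",np.vstack([cv2.resize(a,(720,360),interpolation=cv2.INTER_CUBIC),cv2.resize(b[:,:],(300,240))[:, :].copy().repeat(1,0) if 0 else cv2.copyMakeBorder(b,0,0,0,420,cv2.BORDER_CONSTANT)]))
y=blobs(f,"yellow",minpx=3); print([(p.round(1),bp(f,p,.185).round(4)) for p,_,_ in y])
```

```text
t17.4 at [0.4736 0.1649 0.2618] jaw 62.9 tool y [ 0.001 -0.008 -1.   ] F [0.5 0.1 0.7] w 1.002 q6 -1.00
(0.612, -0.128, 0.26, 100) [-0.989  0.021 -1.283] turn -0.309
(0.612, -0.128, 0.1475, 100) [-0.985  0.583 -1.28 ] turn -0.309
None
[(array([355. , 240.6]), array([[ 0.6173, -0.1228]]))]
```

View pics/s8.png

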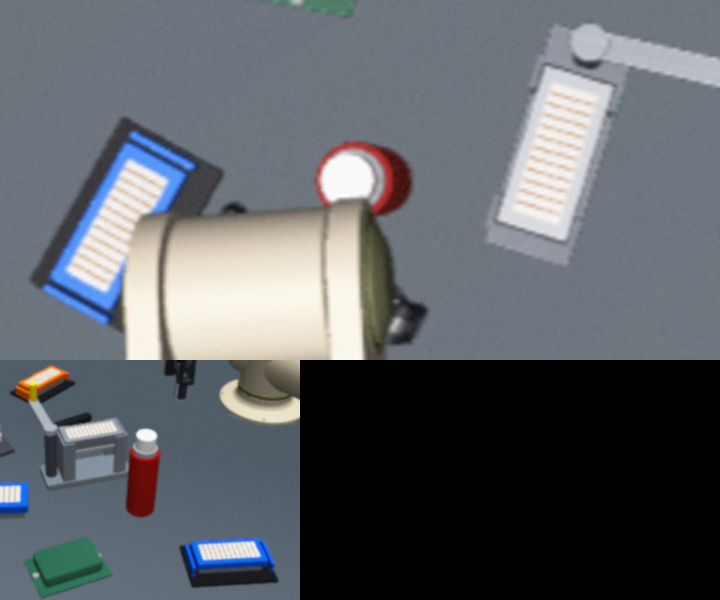

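Emit:
servo_tool(
  commands=[
    [0,[-0.13,0,-0.16],-0.04],
    [0,[-0.25,0,-0.32],-0.1],
    [0,[-0.37,0,-0.48],-0.16],
    [0,[-0.49,0,-0.64],-0.2],
    [0,[-0.49,0,-0.64],-0.2],
  ],
  squeeze=20,
)

```text
clock: 17.85
ee_pos: [0.5448, 0.017, 0.2621]
orientation: [-0.511, 0.515, 0.484, -0.488]
wrist_force: [0.6, 0.2, -0.4]
gripper_width: 1.003
```

Run:
```python
from h import *
plan([(.614,-.127,.24,87),(.614,-.127,.148,87)])
```

```text
t17.9 at [0.5448 0.017  0.2621] jaw 86.9 tool y [ 0.    -0.008 -1.   ] F [ 0.6  0.2 -0.4] w 1.003 q6 -1.70
(0.614, -0.127, 0.24, 87) [-0.699  0.117 -0.384] turn -0.001
(0.614, -0.127, 0.148, 87) [-0.695  0.577 -0.384] turn -0.001
```

Emit:
servo_tool(
  commands=[
    [0,[-0.2,0,-0.11],0],
    [0,[-0.4,0,-0.22],0],
    [0,[-0.6,0,-0.33],0],
    [0,[-0.698,0.02,-0.384],0],
    [0,[-0.698,0.04,-0.384],0],
  ],
)

```text
clock: 18.35
ee_pos: [0.6151, -0.1276, 0.2539]
orientation: [-0.512, 0.516, 0.484, -0.488]
wrist_force: [0.3, -0.2, 0.6]
gripper_width: 0.999
```

Run:
```python
from h import *
plan([(.614,-.127,.24,87),(.614,-.127,.148,87)])
```

```text
t18.4 at [ 0.6151 -0.1276  0.2539] jaw 86.8 tool y [-0.001 -0.008 -1.   ] F [ 0.3 -0.2  0.6] w 0.999 q6 -1.91
(0.614, -0.127, 0.24, 87) [0.003 0.07  0.006] turn -0.002
(0.614, -0.127, 0.148, 87) [0.007 0.53  0.006] turn -0.002
```

Emit:
servo_tool(
  commands=[
    [0,[0.005,0.2,0.006],0],
    [0,[0.007,0.4,0.006],0],
    [0,[0.007,0.53,0.006],0],
    [0.95,[0.007,0.53,0.006],0],
    [0.95,[0.007,0.53,0.006],0],
    [0.95,[0.007,0.53,0.006],0],
    [0.95,[0.007,0.53,0.006],0],
    [0.95,[0.007,0.53,0.006],0],
  ],
  squeeze=20,
)

```text
clock: 19.15
ee_pos: [0.6144, -0.129, 0.1497]
orientation: [-0.51, 0.518, 0.483, -0.488]
wrist_force: [0.4, -2.4, 3.3]
gripper_width: 0.202
```

Run:
```python
from h import *
h=np.array([.645,-.0125])
plan([tuple((h+.12*np.array([np.cos(a),np.sin(a)])).round(4).tolist())+(.1478,87) for a in np.radians(np.linspace(254.8,164,10)[1:])])
```

```text
t19.1 at [ 0.6144 -0.129   0.1497] jaw 86.8 tool y [ 0.002 -0.013 -1.   ] F [ 0.4 -2.4  3.3] w 0.202 q6 -1.90
(0.5937, -0.121, 0.1478, 87) [0.034 0.009 0.106] turn -0.002
(0.5755, -0.1103, 0.1478, 87) [0.083 0.008 0.199] turn -0.002
(0.5595, -0.0967, 0.1478, 87) [0.146 0.007 0.283] turn -0.002
(0.546, -0.0804, 0.1478, 87) [0.224 0.006 0.355] turn -0.002
(0.5357, -0.062, 0.1478, 87) [0.312 0.004 0.412] turn -0.002
(0.5287, -0.0421, 0.1478, 87) [0.41  0.003 0.452] turn -0.002
(0.5253, -0.0212, 0.1478, 87) [0.513 0.002 0.475] turn -0.002
(0.5256, -0.0001, 0.1478, 87) [0.619 0.    0.479] turn -0.002
(0.5296, 0.0206, 0.1478, 87) [ 0.723 -0.001  0.465] turn -0.002
```

Emit:
servo_tool(
  commands=[
    [0.95,[0.034,0,0.106],0],
    [0.95,[0.083,0,0.199],0],
    [0.95,[0.146,0,0.283],0],
    [0.95,[0.224,0,0.355],0],
    [0.95,[0.312,0,0.412],0],
    [0.95,[0.41,0,0.452],0],
    [0.95,[0.513,0,0.475],0],
    [0.95,[0.619,0,0.479],0],
  ],
)

```text
clock: 19.95
ee_pos: [0.5133, 0.0008, 0.1469]
orientation: [0.518, -0.51, -0.475, 0.495]
wrist_force: [-31.9, 5.0, 7.5]
gripper_width: 0.174
```

Run:
```python
from h import *
plan([(.5296,.0206,.1485,87)])
```

```text
t19.9 at [0.5133 0.0008 0.1469] jaw 86.7 tool y [-0.028 -0.012 -1.   ] F [-31.9   5.    7.5] w 0.174 q6 -1.73
(0.5296, 0.0206, 0.1485, 87) [ 0.103 -0.011 -0.075] turn -0.002
```

Emit:
servo_tool(
  commands=[
    [0.6,[0,0,0],0],
    [0.3,[0,0,0],0],
    [0,[0,0,0],0],
    [0,[0,0,0],0],
    [0,[0,-0.1,0],0],
    [0,[0,-0.35,0],0],
    [0,[0,-0.6,0],0],
  ],
)

```text
clock: 20.65
ee_pos: [0.5168, 0.0019, 0.2681]
orientation: [0.518, -0.51, -0.475, 0.495]
wrist_force: [1.2, 0.1, -0.0]
gripper_width: 1.0
```

Run:
```python
from h import *
from station import optics
plan([(.5296,.0206,.1485,87)])
g=optics.grab_frame("scene");f=optics.grab_frame("top");pickle.dump((f,g),open("8.pkl","wb"))
b=g["image"][120:300,250:430,::-1];a=f["image"][195:315,230:350,::-1]
cv2.imwrite("pics/s9.png",np.hstack([cv2.resize(a,(400,400),interpolation=cv2.INTER_CUBIC),cv2.resize(b,(400,400),interpolation=cv2.INTER_CUBIC)]))
```

```text
t20.6 at [0.5168 0.0019 0.2681] jaw 86.7 tool y [-0.029 -0.011 -1.   ] F [ 1.2  0.1 -0. ] w 1.000 q6 -1.73
(0.5296, 0.0206, 0.1485, 87) [ 0.105  0.595 -0.075] turn -0.003
```

View pics/s9.png

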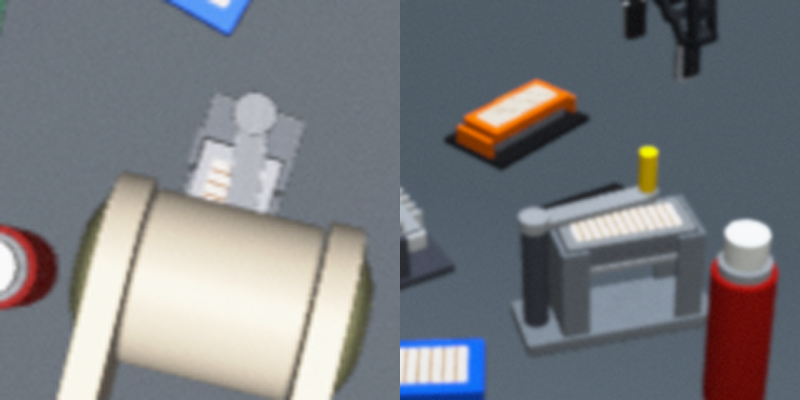

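Run:
```python
from h import *
f,g=pickle.load(open("8.pkl","rb"))
h=np.array([.6452,-.0125])
for p,a,pts in blobs(g,"yellow",minpx=3):
    top=pts[pts[:,1]<=pts[:,1].min()+2].mean(0); y=bp(g,top,.185)[0]; print(p,a,top,y,np.hypot(*(y-h)),np.degrees(np.arctan2(*(y-h)[::-1])))
print(bp(g,(361.3,187.2),.185))
plan([(.5254,-.0045,.148,85)])
```

```text
[361.22368421 195.43421053] 152 [361.5     187.09091] [5.25839979e-01 2.62097182e-04] 0.12004035063278996 173.8970618720941
[[5.26451052e-01 4.03239210e-04]]
t20.8 at [0.5193 0.0015 0.2734] jaw 86.7 tool y [-0.015 -0.014 -1.   ] F [ 0.3 -1.2 -0.4] w 1.000 q6 -1.73
(0.5254, -0.0045, 0.148, 85) [-0.019  0.627 -0.041] turn 0.014
```

Emit:
servo_tool(
  commands=[
    [0,[0.005,0.2,-0.044],0.055],
    [0,[0.005,0.4,-0.044],0.055],
    [0,[0.005,0.55,-0.044],0.055],
    [0,[0.005,0.62,-0.044],0.055],
    [0.9,[0.005,0.62,-0.044],0.055],
    [0.9,[0.005,0.62,-0.044],0.055],
    [0.9,[0.005,0.62,-0.044],0.055],
    [0.9,[0.005,0.62,-0.044],0.055],
  ],
  squeeze=20,
)

```text
clock: 21.55
ee_pos: [0.5268, 0.0001, 0.1502]
orientation: [-0.54, 0.543, 0.448, -0.462]
wrist_force: [0.7, -0.3, -0.2]
gripper_width: 0.336
```

Run:
```python
from h import *
plan([(.5270,.0104,.149,77),(.5299,.0206,.149,74)])
```

```text
t21.6 at [5.268e-01 1.000e-04 1.502e-01] jaw 80.1 tool y [-0.013 -0.015 -1.   ] F [ 0.7 -0.3 -0.2] w 0.336 q6 -1.61
(0.527, 0.0104, 0.149, 77) [0.051 0.005 0.008] turn 0.026
(0.5299, 0.0206, 0.149, 74) [0.104 0.005 0.002] turn 0.051
```

Still closing; a row or two more to grip, then swing the last 10°.

Emit:
servo_tool(
  commands=[
    [0.95,[0,0,0],0],
    [0.95,[0,0,0],0],
    [0.95,[0.025,0,0.005],0.013],
    [0.95,[0.051,0,0.008],0.026],
    [0.95,[0.078,0,0.005],0.038],
    [0.95,[0.104,0,0.002],0.051],
    [0.95,[0.104,0,0.002],0.051],
  ],
)

```text
clock: 22.25
ee_pos: [0.5303, 0.021, 0.1505]
orientation: [-0.563, 0.567, 0.419, -0.432]
wrist_force: [-0.8, 0.4, 3.5]
gripper_width: 0.208
```

Run:
```python
from h import *
from station import optics
plan([(.5299,.0206,.149,74)])
```

```text
t22.2 at [0.5303 0.021  0.1505] jaw 74.0 tool y [-0.011 -0.015 -1.   ] F [-0.8  0.4  3.5] w 0.208 q6 -1.46
(0.5299, 0.0206, 0.149, 74) [-0.002  0.007  0.001] turn -0.000
```

Release, lift, and back off sideways so the top camera sees the result.

Emit:
servo_tool(
  commands=[
    [0.6,[0,0,0],0],
    [0.3,[0,0,0],0],
    [0,[0,0,0],0],
    [0,[0,0,0],0],
    [0,[0,-0.15,0],0],
    [0,[0,-0.4,0],0],
    [0,[0,-0.6,0],0],
  ],
)

```text
clock: 22.95
ee_pos: [0.5317, 0.0227, 0.2727]
orientation: [-0.563, 0.567, 0.419, -0.431]
wrist_force: [1.0, -0.1, 0.3]
gripper_width: 1.0
```

Emit:
servo_tool(
  commands=[
    [0,[-0.2,0,0.2],0],
    [0,[-0.4,0,0.4],0],
    [0,[-0.6,0,0.6],0],
    [0,[-0.8,0,0.7],0],
    [0,[-1.0,0,0.7],0],
    [0,[-1.0,0,0.7],0],
    [0,[-1.0,0,0.7],0],
  ],
)

```text
clock: 23.65
ee_pos: [0.3414, -0.1316, 0.2771]
orientation: [-0.564, 0.568, 0.418, -0.43]
wrist_force: [0.5, -0.4, 0.5]
gripper_width: 0.997
```

Run:
```python
from h import *
from station import optics
plan([])
g=optics.grab_frame("scene");f=optics.grab_frame("top")
h=np.array([.6452,-.0125])
for p,a,pts in blobs(g,"yellow",minpx=3):
    top=pts[pts[:,1]<=pts[:,1].min()+2].mean(0); y=bp(g,top,.185)[0]; print(y,np.hypot(*(y-h)),np.degrees(np.arctan2(*(y-h)[::-1])))
b=g["image"][140:390,230:560,::-1];a=f["image"][210:350,100:500,::-1]
cv2.imwrite("pics/s10.png",np.vstack([cv2.resize(a,(800,280),interpolation=cv2.INTER_CUBIC),cv2.copyMakeBorder(b,0,0,0,470,cv2.BORDER_CONSTANT)]))
```

```text
t23.6 at [ 0.3414 -0.1316  0.2771] jaw 73.8 tool y [-0.01  -0.015 -1.   ] F [ 0.5 -0.4  0.5] w 0.997 q6 -1.97
[0.52945284 0.01724522] 0.1195080913526236 165.58774005891817
```

Run:
```python
from h import *
from station import optics
f=optics.grab_frame("top"); im=f["image"].astype(int)
old=pickle.load(open("top0.pkl","rb"))["image"].astype(int)
for n,box,s,c,ang in(("orange",(405,265,475,350),lambda p:p[...,0]-p[...,2],(.4664,-.366),16.1),("blue",(112,245,195,335),lambda p:p[...,2]-p[...,0],(.491,.3785),-27.1)):
    x0,y0,x1,y1=box; l=cv2.connectedComponentsWithStats((s(im[y0:y1,x0:x1])>60).astype(np.uint8))
    for i in range(1,l[0]):
        if l[2][i,4]<40: continue
        ys,xs=np.nonzero(l[1]==i); w=bp(f,np.c_[xs+x0,ys+y0].astype(float),.034).astype(np.float32)*1000; r=cv2.minAreaRect(w)
        a=np.radians(ang); d=np.array(r[0])-1000*np.array(c); print(n,l[2][i,4],np.round(r[1],1),round(r[2],1),"off",(d@[np.cos(a),np.sin(a)]).round(1),(d@[-np.sin(a),np.cos(a)]).round(1))
for n,(x0,y0,x1,y1) in dict(can=(205,255,255,300),thandle=(345,262,378,322),cover=(185,155,245,228)).items():
    print(n,"mean abs pixel change",abs(im-old)[y0:y1,x0:x1].mean().round(2))
```

```text
orange 79 [ 8.2 61.4] 16.3 off 73.0 1.7
orange 736 [141.1  62.8] 15.1 off -6.1 -0.9
blue 843 [ 63.3 154.1] 62.5 off 0.6 -0.4
can mean abs pixel change 2.21
thandle mean abs pixel change 2.33
cover mean abs pixel change 2.21
```

```bash
python3 -c "
from station import manip
print(manip.job_done())"
```

```text
the job is handed in; nothing more can be done
None
```

The job is done and handed in at about 24 s of the 72 s allowed. I got no verdict back from the hand-in.

- **Keeper out:** I swung it square out to the magazine's −y side, because the spray can stands on the +y side.
- **Filters:** The orange and blue filters are each on the base of their colour. I lowered each until the wrist force showed contact, then released it. The grey filter is at the top of the magazine.
- **Keeper back:** On the first try the handle slipped in the pads. The wrist force reached about 32 N and the keeper stopped about 10° short. I released it, gripped the handle again and finished the swing.

**Last checks from the camera images:**
- **Keeper:** about 0.03 rad from straight.
- **Orange filter:** 1 to 3 mm off centre lengthwise and about 1 mm crosswise. Its outline merged with one cheek in the last image, so the lengthwise figure is less certain.
- **Blue filter:** under 1 mm off centre, about 0.01 rad off in angle.
- **Spray can, T-handle and valve cover:** no visible change from the start.

I reached the 12-picture limit, so the last check was by measurement only and I did not view a final picture. I last saw the grey filter at the top just before the final 10° of the keeper swing.

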